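# Close and clamp a two-part plaster mould

### The arm

A 6-joint arm with a two-finger parallel gripper is mounted at the origin on the work surface. World frame = base frame: x ahead of the robot, y to its left, z up, the work surface at z = 0. Lengths are in m, angles in degrees, forces in N, time in s.
With the tool pointing down it reaches from about 0.4 to 0.825 m from the base axis. Payload 7 kg.
Tool frame: the origin (TCP) lies between the finger pads; the fingertips stand 19 mm ahead of it and the grasp point (between the pads) is the TCP (r.finger_overhang is the distance from the TCP to the fingertips, in m); z points along the fingers, y is the direction in which the jaws open and shut (so a half turn about z gives the same grasp; the last joint's range is limited). The gripper opens to 88 mm and grips with 3 to 60 N. Pads are 19 mm wide; open, the fingers measure 130 mm over their backs; the gripper's body (78 mm by 193 mm) begins 47 mm behind the grasp point.
Start: joints at [-54.597, 20.546, 0.682, 0, -70.136, -16.507], TCP at [0.219, -0.639, 0.246] pointing down, gripper open.
Joint ranges: [-176.03, 176.03], [-82.01, 121.73], [-58.28, 71.71], [-173.87, 95.51], [-174.79, -0.11], [-173.66, 173.66]. Speed limits (degrees/s): [136.94, 136.94, 172.46, 180, 180, 180].

### API

Orientations are given as [roll, pitch, yaw] about the fixed x, y, z axes, in that order (R = Rz(yaw) Ry(pitch) Rx(roll)).
In Python, from plant import r, optics gives the robot as it stands. The module is installed in compiled form; this text tells all that it offers.
- The arm moves only by the tool step_arm, never from a script. Its argument "increments" is a list of rows, each an object of numbers: "tx", "ty", "tz": the shift along the world's x, y, z in mm; "ax", "ay", "az": the turn, a rotation vector about the world's x, y, z in degrees; "claw": the gripper command: -1 is shut, 1 is fully open, values between are in proportion. In form: [{"tx": .., "ty": .., "tz": .., "ax": .., "ay": .., "az": .., "claw": ..}, ...]. A call has 1 to 12 rows; each row shifts and turns the commanded pose from where the row before left it; what a row does not reach is not made up. A row lasts 1/10 s, in which the tool goes at most 50 mm and 8.59 degrees, less where a joint would pass 70% of its speed; a pose out of reach is approached as far as the arm can. A call with a gripper value outside its range is refused whole. The fingers move at their own pace and stop on an object; "newtons" is the grip in N (left out, the last holds). Time passes only in rows, so rows that do not move let the fingers close. It gives the time, the measured TCP pose, the force and the opening at its end, in the units of the state.
- r.get_state(): the state, without advancing time (a new reading comes with each control period).
- optics.capture(name): name is "scene" or "top" or "wrist"; returns a dict with "image" (400x640x3 uint8, blue, green, red), "depth" (400x640 float32, m along the optical axis (not along the pixel's ray), 0 where there is no reading), "fx", "fy", "cx", "cy" (pixels), "R" (3x3) and "t" (3): a world point X has camera coordinates R X + t. Camera axes: x right, y down, z forward; pixel columns grow to the right and rows downward; lengths in m; the calibration is good to about 2 mm. A picture is of the moment at which its call begins.
- r.close_job(): hands the job in, once; it reports no verdict.
The state is a dict: "time_s": time; "joints": joint angles; "qd": joint speeds; "joint_torque": joint torques, N m; "tcp_pos": TCP position; "eef_rot": TCP orientation; "contact_force": force on the tool from outside, world axes, zero at the start; "moment": the same for the moment, N m; "gripper_width": finger opening in m.
Only numpy, scipy, OpenCV 4.12 (cv2) and the standard library are available. Lean on these libraries where they do the work, as an engineer would, in place of code of your own. Each camera call takes 0.05 s, during which the arm holds its last target. There are 200 camera calls.

### The job

Push the loose upper half of the plaster mould along its guides until it is fully home against the wooden stop, flush with the lower half. Then push the red-handled clamp lever over, away from the mould, past its dead point until it snaps into lock. Do it all by pushing: do not grip the red handle or lift the mould half, and leave the other things on the table where they are.

Things in the scene. Friction and masses are not known exactly. Their poses are not given: they have to be found in the camera images.
- jig: Fixed jig: plywood board 200 (x) by 290 (y) by 18 mm flat on the table, turned up to 0.3 rad. Origin on the table top; x runs along the mould guides towards the stop (roughly away from the robot), y from mould to clamp, z up. Lower plaster half fixed on it: 110 x 120 mm, centred at x 0, y -50, top at z 48. Guides 15 mm thick on both sides, 3 mm clear, to z 73. Stop face at x +55, to z 78 mm.
- home_mark (a point): Where mould_face must come: fixed point on the jig at x = -55, y = -50, z = 68 mm in the jig's frame, straight above the near face of the lower half. With the upper half against the stop the two points coincide.
- mould_face (a point): Centre of the near (robot-side) upright face of the loose upper mould half, an off-white plaster block 110 (along the guides) x 120 x 40 mm, about 0.5 kg, lying on the lower half: bottom 48, top 88 mm above the table. It starts 25 to 45 mm short of home, overhanging towards the robot. Sliding it takes about 3 to 7 N.
- lever_pivot (a point): Middle of the lever's pivot axis (parallel to the jig's x) at y +65, z 100 mm in the jig's frame, on a steel stand 85 x 70 mm with cheeks to z 122. The clamp's jaw, 22 mm wide with a rubber pad, reaches from here over the mould to y -50 at x 0; open it is tilted up, all of it below z 175 mm; the lever brings it down onto the mould.
- handle (a point): Middle of the red bar handle of the clamp lever: 22 mm in diameter, 80 mm long, parallel to the jig's x, joining two 10 mm steel arms at x -22 and +22 mm, 130 mm from the pivot. Open, the lever leans 0.6 rad from upright over the mould, handle 207 mm above the table; upright, 230 mm; it swings over towards the jig's +y.
- handle_near (a point): Point on the axis of the red handle, 25 mm from its middle towards the jig's -x.
- handle_far (a point): Point on the axis of the red handle, 25 mm from its middle towards the jig's +x.
- lever (a joint): Clamp lever angle, rad: 0 open (leaning 0.6 over the mould), 0.6 upright, dead point about 1.2, 1.5 fully over and locked; starts open. It stiffens on the way (up to about 8 N at the handle, most near upright), eases at the dead point; beyond about 1.3 its spring snaps it to the stop at 1.5 and holds it. Let go midway, it springs back.
- powder_jar_at (a point): Bystander: clear jar with a white lid, 64 mm across, 85 mm high; point on its underside.
- mug_at (a point): Bystander: white mug, 80 mm across, 90 mm high; point on its underside.
- paint_pot_at (a point): Bystander: small green pot with a white lid, 44 mm across, 50 mm high; point on its underside.
- clay_tree_at (a point): Bystander: pale clay fir tree, 68 mm across, 115 mm high; point on its underside.
- clay_bowl_at (a point): Bystander: terracotta bowl, 84 mm across, 45 mm high; point on its underside.
- brush_at (a point): Bystander: paint brush lying flat, 180 mm long; its origin, on the underside.
- scoop_cup_at (a point): Bystander: white plastic measuring cup, 48 mm across, 35 mm high; point on its underside.
There are look-alikes about, which are no part of the job. What is shaped like the part that bears mould_face but pink or turquoise is not meant.

How it is judged (in metres and radians):
On the way, in this order (a step that is already met when the one before it is completed fails the run):
1. the upper mould half is pushed home against the stop while the clamp is still open (x of mould_face in the frame of jig between -0.059 and -0.05 m and z of mould_face in the frame of jig below 0.073 m and value of joint lever below 0.9 rad), for 0.2 s.
2. the lever is past its dead point and snapped into lock (value of joint lever above 1.42 rad), for 0.2 s.
At the end, for the whole second after the job is handed in: The upper mould half lies on the lower half, home against the stop (near face within 4 mm short of flush), and the clamp lever is locked (joint above 1.42 rad) (x of mould_face in the frame of jig between -0.059 and -0.05 m and z of mould_face in the frame of jig below 0.073 m and value of joint lever above 1.42 rad and not (velocity of joint lever above 0.05 rad/s)); the robot touches nothing.
It fails at once if the upper mould half is lifted (raised by more than 8 mm) (z of mould_face in the frame of jig above 0.076 m).
It fails at once if the red handle is gripped (the space between the finger pads encloses it) (distance between the grasp point and handle below 0.013 m or distance between the grasp point and handle_near below 0.013 m or distance between the grasp point and handle_far below 0.013 m).
It fails at once if a bystander is moved by more than 20 mm (distance of any of powder_jar_at, mug_at, paint_pot_at, clay_tree_at, clay_bowl_at, brush_at, scoop_cup_at from where it was at the start of the episode above 0.02 m).
It also fails if it takes over 54 s, if anything falls off the work surface, if the arm or the gripper's body presses on something with over 40 N, if the wrist force passes 120 N, or if a joint passes its speed limit or range.

## Working session

There is one attempt and no reset: what is moved stays moved. The work goes in short steps, Python scripts to look and compute and a tool call to move; the robot and the scene stay as the last step left them, time stands still between calls to the robot, and variables do not carry over. Pictures are saved under pics/ and viewed, about 8 in all and at most 12, crops included, and the job is handed in when it is done.

Besides the shell and the picture viewer there is one more tool, called after "Call:" as name(argument=value, ...), one argument or row to a line, values as JSON. step_arm: Moves the arm, as the interface text tells. Its arguments: {"type":"object","properties":{"increments":{"type":"array","items":{"type":"object","properties":{"tx":{"type":"number"},"ty":{"type":"number"},"tz":{"type":"number"},"ax":{"type":"number"},"ay":{"type":"number"},"az":{"type":"number"},"claw":{"type":"number"}}}},"newtons":{"type":"number"}},"required":["increments"]}

```bash
mkdir -p pics
cat > h.py <<'E'
import numpy as np, cv2
from plant import r, optics
def cap(n):
    c=optics.capture(n); np.savez('%s.npz'%n,**c); return c
def world(c):
    d=c['depth']; v,u=np.mgrid[:d.shape[0],:d.shape[1]]
    P=np.stack([(u-c['cx'])/c['fx']*d,(v-c['cy'])/c['fy']*d,d],-1)
    return (P-c['t'])@c['R']   # R^T(P-t)
E
python3 - <<'E'
from h import *
for n in ('scene','top'):
    c=cap(n); cv2.imwrite('pics/%s0.png'%n,c['image']); print(n,c['fx'],(-c['R'].T@c['t']).round(3),(c['depth']>0).mean())
print(r.get_state())
E
```

```text
scene 477.8983577122444 [1.185 0.166 1.116] 0.99619140625
top 505.709898160211 [0.402 0.002 1.388] 0.9961953125
{'time_s': 0.1, 'joints': array([-5.45938365e+01,  2.05846241e+01,  6.38475487e-01, -1.70394159e-02,
       -7.01367056e+01, -1.65053180e+01]), 'qd': array([-0.03946491, -0.05701913,  0.12205851,  0.06799688, -0.04790503,
       -0.04846596]), 'joint_torque': array([-1.39431158e-03, -5.84161341e+01,  2.93749559e+01,  7.01547727e+00,
        1.01702049e-02, -5.85125531e-05]), 'tcp_pos': array([ 0.21846982, -0.63822342,  0.24474495]), 'eef_rot': array([ 1.79916008e+02, -8.18221901e-03, -1.61104950e+02]), 'contact_force': array([-0.46289462, -0.1580657 ,  0.0979195 ]), 'moment': array([ 0.00189793,  0.00805338, -0.00426909]), 'gripper_width': 0.08762933453778274}
```

View pics/scene0.png

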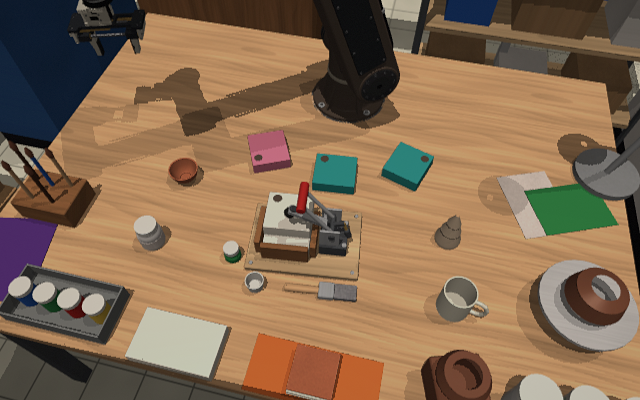

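View pics/top0.png

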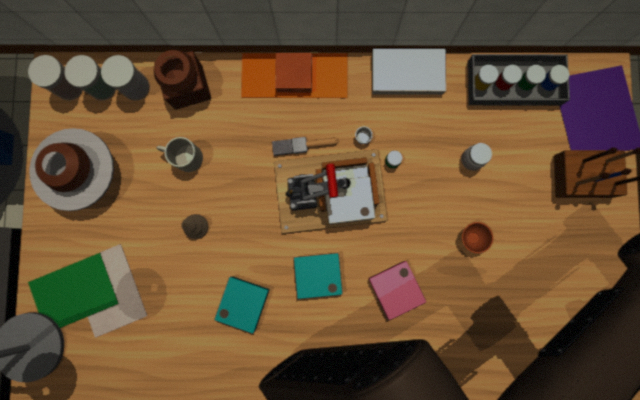

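The off-white upper half sits on the jig at top-view pixel (350,205) and scene pixel (285,215). The red handle is at top (332,180) and scene (303,197). The look-alikes are turquoise at top (318,277) and (242,305), and pink at (397,290), all lying on the table; I choose the off-white one on the jig. Next I measure the poses and view a close crop.

Run:
```python
from h import *
c=dict(np.load('top.npz')); W=world(c); im=c['image']
hsv=cv2.cvtColor(im,cv2.COLOR_BGR2HSV)
roi=np.zeros(im.shape[:2],bool); roi[135:245,262:395]=1
def rect(m,name):
    m=m.astype(np.uint8); n,l,s,_=cv2.connectedComponentsWithStats(m); k=1+s[1:,4].argmax()
    p=W[l==k]; R=cv2.minAreaRect((p[:,:2]*1000).astype(np.float32)); print(name,s[k,4],'rect mm',np.round(R[0],1),np.round(R[1],1),round(R[2],2),'z',np.median(p[:,2]).round(4)); return p
z=W[...,2]
print('table z',np.median(z[250:260,420:450]))
rect(roi&(z>.010),'board+')
rect(roi&(z>.080)&(z<.096)&(hsv[...,1]<70)&(hsv[...,2]>120),'mould')
red=roi&((hsv[...,0]<8)|(hsv[...,0]>172))&(hsv[...,1]>160)&(z>.15)
p=rect(red,'handle'); print(p.mean(0),p[:,2].max())
s=dict(np.load('scene.npz')); Ws=world(s); h=cv2.cvtColor(s['image'],cv2.COLOR_BGR2HSV)
m=((h[...,0]<8)|(h[...,0]>172))&(h[...,1]>160)&(Ws[...,2]>.15)&(Ws[...,2]<.26); q=Ws[m]; q=q[(abs(q[:,1]-p[:,1].mean())<.1)&(abs(q[:,0]-p[:,0].mean())<.1)]
print('scene handle',len(q),q.mean(0),q.min(0),q.max(0))
m=(Ws[...,2]>.080)&(Ws[...,2]<.096)&(h[...,1]<70)&(h[...,2]>120); m[:180]=0;m[270:]=0;m[:,:240]=0;m[:,370:]=0
q=Ws[m]; print('scene mould',cv2.minAreaRect((q[:,:2]*1000).astype(np.float32)))
a=cv2.resize(im[130:250,255:405],None,fx=4,fy=4,interpolation=2); b=cv2.resize(s['image'][170:290,220:370],None,fx=4,fy=4,interpolation=2)
cv2.imwrite('pics/crop.png',cv2.resize(np.hstack([a,b]),(800,320)))
```

```text
table z -0.00048199454346238807
board+ 7687 rect mm [538.2  -4.2] [268.6 290.4] 7.09 z 0.0567
mould 1380 rect mm [540.6 -50.8] [109.6 118.1] 7.4 z 0.0877
handle 281 rect mm [507.8  -6.7] [210.4  24.5] 2.12 z 0.2162
[ 0.57121342 -0.0041111   0.22021985] 1.3881873185514566
scene handle 275 [ 0.58042326 -0.00525896  0.21474876] [ 0.53570478 -0.02028441  0.20328892] [0.61728468 0.00772776 0.22079749]
scene mould ((544.0581665039062, -53.99200439453125), (111.42320251464844, 118.01763153076172), 7.739140033721924)
```

View pics/crop.png

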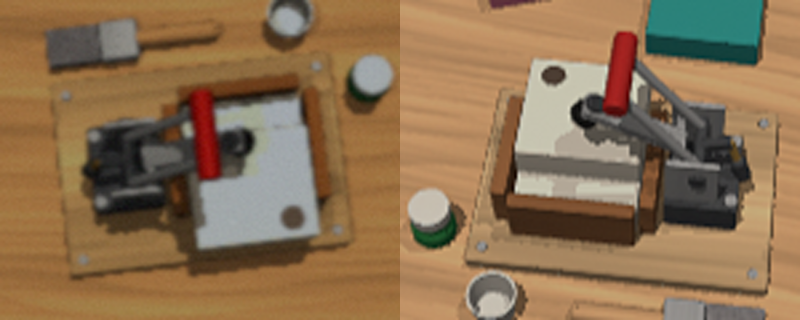

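Run:
```python
from h import *
for n,(a,b,e,f) in (('top',(135,245,262,395)),('scene',(195,290,235,370))):
    c=dict(np.load(n+'.npz')); W=world(c); roi=np.zeros(W.shape[:2],bool); roi[a:b,e:f]=1
    m=(roi&(W[...,2]>.012)&(W[...,2]<.025)).astype(np.uint8)
    k,l,s,_=cv2.connectedComponentsWithStats(m); 
    keep=np.isin(l,[i for i in range(1,k) if s[i,4]>60]); p=W[keep]
    R=cv2.minAreaRect((p[:,:2]*1000).astype(np.float32)); print(n,R,np.median(p[:,2]))
    th=np.deg2rad(7.3); O=np.array(R[0])/1000; Rz=np.array([[np.cos(th),np.sin(th)],[-np.sin(th),np.cos(th)]])
    # stop inner face: wood pixels z 65..82 ; mould top pixels in jig frame about O
    J=(W[...,:2]-O)@Rz.T
    h=cv2.cvtColor(c['image'],cv2.COLOR_BGR2HSV); mm=roi&(W[...,2]>.084)&(W[...,2]<.092)&(h[...,1]<70)&(h[...,2]>100)
    print(' mould jig x/y pct',np.percentile(J[mm],[1,50,99],axis=0).round(4).tolist())
    w=roi&(W[...,2]>.070)&(W[...,2]<.082)&(h[...,1]>100); print(' wood',np.percentile(J[w],[1,50,99],axis=0).round(4).tolist())
    g=roi&(W[...,2]>.10)&(abs(J[...,0])<.06)&(abs(J[...,1])<.15)&(h[...,1]<70); print(' clamp max z',W[g][:,2].max(), J[g].min(0),J[g].max(0))
    # near region of jaw above mould
    g2=g&(J[...,1]<-.012); q=W[g2]; print(' jaw',len(q),J[g2].min(0),J[g2].max(0),q[:,2].min(),q[:,2].max())
```

```text
top ((600.6775512695312, 3.3350372314453125), (258.15362548828125, 290.4224853515625), 6.935267925262451) 0.017780674488931218
 mould jig x/y pct [[-0.1208, -0.1041], [-0.0779, -0.0576], [-0.0147, 0.0095]]
 wood [[-0.0822, -0.1219], [0.0126, -0.0671], [0.0404, 0.0333]]
 clamp max z 0.2135131179864066 [-0.05966192 -0.04874312] [0.00678142 0.09598212]
 jaw 113 [-0.04272516 -0.04874312] [-0.01713413 -0.01883377] 0.13102007838078558 0.16577072580685848
scene ((598.818359375, -0.836761474609375), (246.71646118164062, 291.3579406738281), 7.477851390838623) 0.017229343417218115
 mould jig x/y pct [[-0.1099, -0.1038], [-0.0475, -0.0626], [-0.0063, 0.0122]]
 wood [[-0.0738, -0.1215], [0.0319, -0.0533], [0.0483, 0.0326]]
 clamp max z 0.20868870582691398 [-0.05892251 -0.0494335 ] [0.01872592 0.09711964]
 jaw 146 [-0.03482967 -0.0494335 ] [ 0.01739398 -0.01208377] 0.129916238759576 0.20612913365658572
```

Both crops show the off-white block with its dark knob, on the jig between the brown guides, with the red handle above it. That settles the choice. Measured jig: yaw ≈7.3°, origin ≈(574, 0) mm. The mould centre is ≈(542, -52), about 35 mm short of home. I'm moving in now.

Call:
step_arm(
  increments=[
    {"tx":14,"ty":36,"az":-1,"claw":-1},
    {"tx":14,"ty":36,"az":-1,"claw":-1},
    {"tx":14,"ty":36,"az":-1,"claw":-1},
    {"tx":14,"ty":36,"az":-1,"claw":-1},
    {"tx":14,"ty":36,"az":-1,"claw":-1},
    {"tx":14,"ty":36,"az":-1,"claw":-1},
    {"tx":14,"ty":36,"az":-1,"claw":-1},
    {"tx":14,"ty":36,"az":-1,"claw":-1},
    {"tx":14,"ty":36,"az":-1,"claw":-1},
    {"tx":14,"ty":36,"az":-1,"claw":-1},
    {"tx":14,"ty":36,"az":-1,"claw":-1},
    {"tx":14,"ty":36,"az":-0.6,"claw":-1},
  ],
  newtons=20,
)

```text
$.increments[0]: bad value
```

Call:
step_arm(
  increments=[
    {"tx":14,"ty":36,"claw":-1},
    {"tx":14,"ty":36,"claw":-1},
    {"tx":14,"ty":36,"claw":-1},
    {"tx":14,"ty":33,"claw":-1},
    {"ax":0.6,"ay":-5,"claw":-1},
    {"ax":0.6,"ay":-5,"claw":-1},
    {"ax":0.6,"ay":-5,"claw":-1},
    {"ax":0.7,"ay":-4.8,"claw":-1},
    {"claw":-1},
    {"claw":-1},
  ],
)

```text
$.increments[0]: bad value
```

Call:
step_arm(
  increments=[
    {"tx":14,"ty":36,"tz":0,"ax":0,"ay":0,"az":-1,"claw":-1},
    {"tx":14,"ty":36,"tz":0,"ax":0,"ay":0,"az":-1,"claw":-1},
    {"tx":14,"ty":36,"tz":0,"ax":0,"ay":0,"az":-1,"claw":-1},
    {"tx":14,"ty":36,"tz":0,"ax":0,"ay":0,"az":-1,"claw":-1},
  ],
  newtons=20,
)

```text
time_s: 0.5
tcp_pos: [0.2747, -0.4931, 0.245]
eef_rot: [180.0, -0.0, -165.2]
contact_force: [1.5, 0.3, -0.0]
gripper_width: 0.0614
```

Call:
step_arm(
  increments=[
    {"tx":14,"ty":36,"tz":0,"ax":0,"ay":0,"az":-1,"claw":-1},
    {"tx":14,"ty":36,"tz":0,"ax":0,"ay":0,"az":-1,"claw":-1},
    {"tx":14,"ty":36,"tz":0,"ax":0,"ay":0,"az":-1,"claw":-1},
    {"tx":14,"ty":36,"tz":0,"ax":0,"ay":0,"az":-1,"claw":-1},
    {"tx":14,"ty":36,"tz":0,"ax":0,"ay":0,"az":-1,"claw":-1},
    {"tx":14,"ty":36,"tz":0,"ax":0,"ay":0,"az":-1,"claw":-1},
    {"tx":14,"ty":36,"tz":0,"ax":0,"ay":0,"az":-1.5,"claw":-1},
    {"tx":14,"ty":36,"tz":0,"ax":0,"ay":0,"az":0,"claw":-1},
    {"tx":14,"ty":36,"tz":0,"ax":0,"ay":0,"az":0,"claw":-1},
    {"tx":14,"ty":36,"tz":0,"ax":0,"ay":0,"az":0,"claw":-1},
    {"tx":14,"ty":36,"tz":0,"ax":0,"ay":0,"az":0,"claw":-1},
    {"tx":14,"ty":31,"tz":0,"ax":0,"ay":0,"az":0,"claw":-1},
  ],
)

```text
time_s: 1.7
tcp_pos: [0.4426, -0.0658, 0.2456]
eef_rot: [180.0, 0.0, -172.6]
contact_force: [1.0, -1.5, 0.4]
gripper_width: 0.0007
```

Call:
step_arm(
  increments=[
    {"tx":3,"ty":0,"tz":0,"ax":0.6,"ay":-5,"az":0,"claw":-1},
    {"tx":3,"ty":0,"tz":0,"ax":0.6,"ay":-5,"az":0,"claw":-1},
    {"tx":0,"ty":0,"tz":0,"ax":0.6,"ay":-5,"az":0,"claw":-1},
    {"tx":0,"ty":0,"tz":0,"ax":0.7,"ay":-4.8,"az":0,"claw":-1},
    {"tx":0,"ty":0,"tz":0,"ax":0,"ay":0,"az":0,"claw":-1},
    {"tx":0,"ty":0,"tz":0,"ax":0,"ay":0,"az":0,"claw":-1},
  ],
)

```text
time_s: 2.3
tcp_pos: [0.4482, -0.0677, 0.2459]
eef_rot: [-179.9, 19.9, -172.6]
contact_force: [0.6, -0.4, -0.6]
gripper_width: 0.0006
```

Call:
step_arm(
  increments=[
    {"tx":0,"ty":0,"tz":-28,"ax":0,"ay":0,"az":0,"claw":-1},
    {"tx":0,"ty":0,"tz":-28,"ax":0,"ay":0,"az":0,"claw":-1},
    {"tx":0,"ty":0,"tz":-28,"ax":0,"ay":0,"az":0,"claw":-1},
    {"tx":0,"ty":0,"tz":-28,"ax":0,"ay":0,"az":0,"claw":-1},
    {"tx":0,"ty":1,"tz":-28,"ax":0,"ay":0,"az":0,"claw":-1},
    {"tx":0,"ty":1,"tz":-26,"ax":0,"ay":0,"az":0,"claw":-1},
    {"tx":0,"ty":0,"tz":0,"ax":0,"ay":0,"az":0,"claw":-1},
    {"tx":0,"ty":0,"tz":0,"ax":0,"ay":0,"az":0,"claw":-1},
  ],
)

```text
time_s: 3.1
tcp_pos: [0.4527, -0.07, 0.0837]
eef_rot: [179.4, 19.3, -172.6]
contact_force: [-0.5, 0.2, 1.2]
gripper_width: 0.0005
```

Run:
```python
from h import *
s=cap('scene');t=cap('top'); print(r.get_state()['contact_force'])
a=cv2.resize(s['image'][140:290,210:390],None,fx=4,fy=4,interpolation=2)
cv2.imwrite('pics/pre.png',a)
```

```text
[-0.20109615  0.33754917  0.16115029]
```

View pics/pre.png

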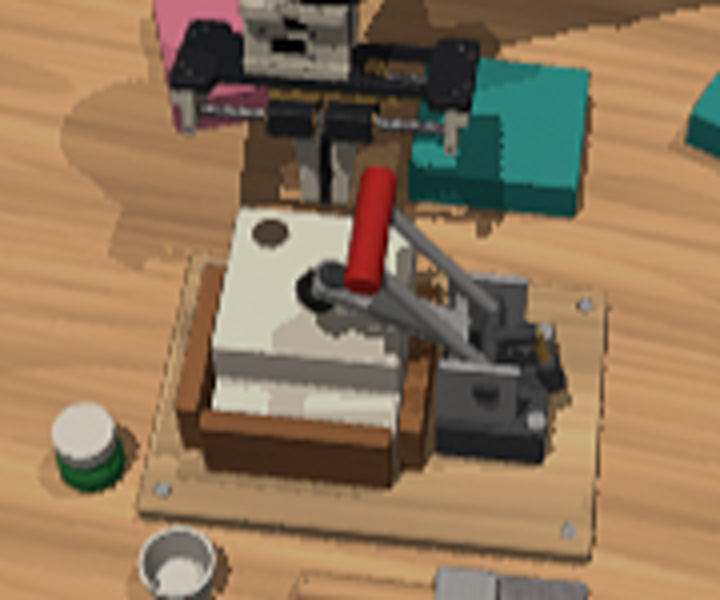

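The gripper stands behind the mould's near face, roughly centred at crop pixel (325,175), and the lever is still open. I push in small rows along the guide direction.

Call:
step_arm(
  increments=[
    {"tx":5,"ty":4,"tz":-1,"ax":0,"ay":0,"az":0,"claw":-1},
    {"tx":5,"ty":4,"tz":-1,"ax":0,"ay":0,"az":0,"claw":-1},
    {"tx":4,"ty":0.5,"tz":-1,"ax":0,"ay":0,"az":0,"claw":-1},
    {"tx":4,"ty":0.5,"tz":0,"ax":0,"ay":0,"az":0,"claw":-1},
    {"tx":4,"ty":0.5,"tz":0,"ax":0,"ay":0,"az":0,"claw":-1},
    {"tx":4,"ty":0.5,"tz":0,"ax":0,"ay":0,"az":0,"claw":-1},
  ],
)

```text
time_s: 3.8
tcp_pos: [0.477, -0.0604, 0.0804]
eef_rot: [179.4, 19.3, -172.7]
contact_force: [-6.3, -0.6, 3.7]
gripper_width: 0.001
```

Call:
step_arm(
  increments=[
    {"tx":4,"ty":0.5,"tz":0,"ax":0,"ay":0,"az":0,"claw":-1},
    {"tx":4,"ty":0.5,"tz":0,"ax":0,"ay":0,"az":0,"claw":-1},
    {"tx":4,"ty":0.5,"tz":0,"ax":0,"ay":0,"az":0,"claw":-1},
  ],
)

```text
time_s: 4.1
tcp_pos: [0.489, -0.059, 0.0804]
eef_rot: [179.4, 19.3, -172.7]
contact_force: [-7.7, -0.5, 5.6]
gripper_width: 0.0002
```

Call:
step_arm(
  increments=[
    {"tx":3,"ty":0.4,"tz":0,"ax":0,"ay":0,"az":0,"claw":-1},
    {"tx":3,"ty":0.4,"tz":0,"ax":0,"ay":0,"az":0,"claw":-1},
    {"tx":3,"ty":0.4,"tz":0,"ax":0,"ay":0,"az":0,"claw":-1},
    {"tx":3,"ty":0.4,"tz":0,"ax":0,"ay":0,"az":0,"claw":-1},
  ],
)

```text
time_s: 4.5
tcp_pos: [0.5008, -0.0575, 0.0804]
eef_rot: [179.4, 19.3, -172.7]
contact_force: [-7.9, -2.3, 5.6]
gripper_width: 0.0003
```

Call:
step_arm(
  increments=[
    {"tx":2,"ty":0.3,"tz":0,"ax":0,"ay":0,"az":0,"claw":-1},
    {"tx":2,"ty":0.3,"tz":0,"ax":0,"ay":0,"az":0,"claw":-1},
  ],
)

```text
time_s: 4.7
tcp_pos: [0.505, -0.0568, 0.0804]
eef_rot: [179.4, 19.3, -172.7]
contact_force: [-7.3, -1.7, 6.9]
gripper_width: 0.0006
```

Call:
step_arm(
  increments=[
    {"tx":1.5,"ty":0.2,"tz":0,"ax":0,"ay":0,"az":0,"claw":-1},
    {"tx":1.5,"ty":0.2,"tz":0,"ax":0,"ay":0,"az":0,"claw":-1},
  ],
)

```text
time_s: 4.9
tcp_pos: [0.5078, -0.0564, 0.0804]
eef_rot: [179.4, 19.3, -172.7]
contact_force: [-7.8, -1.0, 7.4]
gripper_width: 0.0005
```

Call:
step_arm(
  increments=[
    {"tx":1,"ty":0.1,"tz":0,"ax":0,"ay":0,"az":0,"claw":-1},
    {"tx":1,"ty":0.1,"tz":0,"ax":0,"ay":0,"az":0,"claw":-1},
  ],
)

```text
time_s: 5.1
tcp_pos: [0.5097, -0.0563, 0.0803]
eef_rot: [179.4, 19.3, -172.7]
contact_force: [-13.6, 1.6, 10.7]
gripper_width: 0.0003
```

Run:
```python
from h import *
s=cap('scene');t=cap('top'); print(r.get_state()['contact_force'])
a=cv2.resize(s['image'][170:270,230:350],None,fx=6,fy=6,interpolation=2)
cv2.imwrite('pics/home.png',a)
```

```text
[-8.16644372 -0.26659972  5.52576545]
```

View pics/home.png

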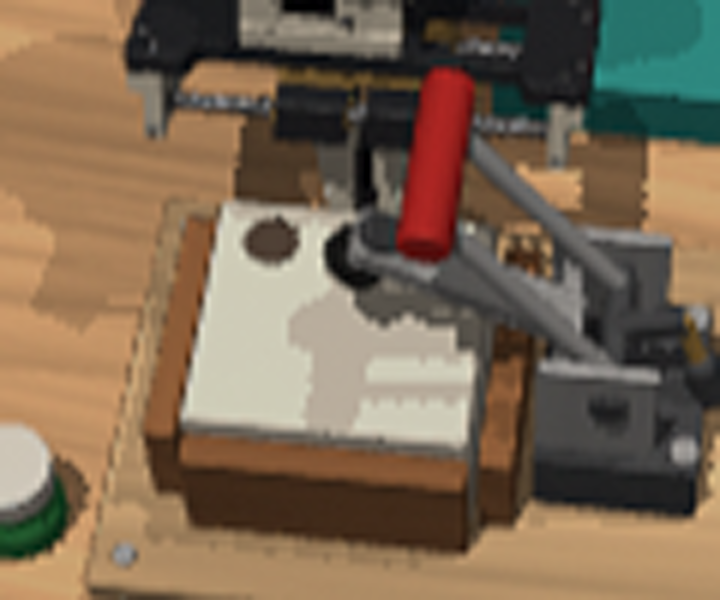

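The block now fills the bed up to the stop: its far edge, at crop rows 420–440, meets the stop. I push slightly more to see whether the force confirms it.

Call:
step_arm(
  increments=[
    {"tx":1,"ty":0.1,"tz":0,"ax":0,"ay":0,"az":0,"claw":-1},
    {"tx":0.5,"ty":0.1,"tz":0,"ax":0,"ay":0,"az":0,"claw":-1},
  ],
)

```text
time_s: 5.4
tcp_pos: [0.5098, -0.0564, 0.0799]
eef_rot: [179.4, 19.1, -172.7]
contact_force: [-18.2, 3.1, 15.6]
gripper_width: 0.0004
```

Call:
step_arm(
  increments=[
    {"tx":0.5,"ty":0.1,"tz":0,"ax":0,"ay":0,"az":0,"claw":-1},
    {"tx":0,"ty":0,"tz":0,"ax":0,"ay":0,"az":0,"claw":-1},
  ],
)

```text
time_s: 5.6
tcp_pos: [0.5098, -0.0565, 0.0797]
eef_rot: [179.4, 19.1, -172.7]
contact_force: [-16.6, 2.9, 13.3]
gripper_width: 0.0004
```

The mould is home: the arm stopped at x 0.5098 while the force rose to 18 N, which also puts the jig origin at ≈(573.4, 0). I back off, rise, and go to the mould side of the handle with the tool upright.

Call:
step_arm(
  increments=[
    {"tx":-10,"ty":-1.3,"tz":0,"ax":0,"ay":0,"az":0,"claw":-1},
    {"tx":-20,"ty":-2.5,"tz":0,"ax":0,"ay":0,"az":0,"claw":-1},
    {"tx":-5,"ty":0,"tz":25,"ax":0,"ay":0,"az":0,"claw":-1},
    {"tx":0,"ty":0,"tz":40,"ax":0,"ay":0,"az":0,"claw":-1},
    {"tx":0,"ty":0,"tz":40,"ax":0,"ay":0,"az":0,"claw":-1},
    {"tx":0,"ty":0,"tz":40,"ax":0,"ay":0,"az":0,"claw":-1},
    {"tx":0,"ty":0,"tz":40,"ax":0,"ay":0,"az":0,"claw":-1},
    {"tx":0,"ty":0,"tz":35,"ax":-0.6,"ay":5,"az":0,"claw":-1},
    {"tx":0,"ty":0,"tz":0,"ax":-0.6,"ay":5,"az":0,"claw":-1},
    {"tx":0,"ty":0,"tz":0,"ax":-0.6,"ay":5,"az":0,"claw":-1},
    {"tx":0,"ty":0,"tz":0,"ax":0,"ay":4.3,"az":0,"claw":-1},
    {"tx":0,"ty":0,"tz":0,"ax":0,"ay":0,"az":0,"claw":-1},
  ],
)

```text
time_s: 6.8
tcp_pos: [0.48, -0.0585, 0.3003]
eef_rot: [178.6, -0.1, -172.7]
contact_force: [0.7, -0.2, 0.5]
gripper_width: 0.0002
```

Call:
step_arm(
  increments=[
    {"tx":25,"ty":0,"tz":0,"ax":0,"ay":0,"az":0,"claw":-1},
    {"tx":25,"ty":0,"tz":0,"ax":0,"ay":0,"az":0,"claw":-1},
    {"tx":25,"ty":0,"tz":0,"ax":0,"ay":0,"az":0,"claw":-1},
    {"tx":25,"ty":0,"tz":0,"ax":0,"ay":0,"az":0,"claw":-1},
    {"tx":1,"ty":-1,"tz":-20,"ax":0,"ay":0,"az":0,"claw":-1},
    {"tx":0,"ty":0,"tz":-20,"ax":0,"ay":0,"az":0,"claw":-1},
    {"tx":0,"ty":0,"tz":-20,"ax":0,"ay":0,"az":0,"claw":-1},
    {"tx":0,"ty":0,"tz":-15,"ax":0,"ay":0,"az":0,"claw":-1},
    {"tx":0,"ty":0,"tz":-10,"ax":0,"ay":0,"az":0,"claw":-1},
    {"tx":0,"ty":0,"tz":0,"ax":0,"ay":0,"az":0,"claw":-1},
  ],
)

```text
time_s: 7.8
tcp_pos: [0.5786, -0.0599, 0.2151]
eef_rot: [178.7, 0.0, -172.7]
contact_force: [0.5, -0.1, -0.3]
gripper_width: 0.0007
```

Run:
```python
from h import *
s=cap('scene');t=cap('top'); print(r.get_state()['contact_force'])
a=cv2.resize(s['image'][130:270,230:370],(560,560),interpolation=2)
cv2.imwrite('pics/hand.png',a)
```

```text
[-0.85022807  0.06984407  0.21548813]
```

View pics/hand.png

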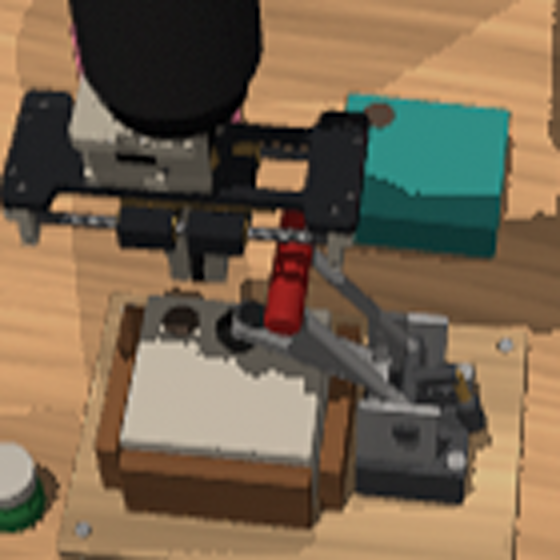

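The closed fingers hang left of the red handle with a clear gap, at crop pixels (205,270) against (288,280). The mould is still flush with the stop. I start pushing along the jig's +y.

Call:
step_arm(
  increments=[
    {"tx":0,"ty":9,"tz":0,"ax":0,"ay":0,"az":0,"claw":-1},
    {"tx":-1,"ty":8,"tz":0,"ax":0,"ay":0,"az":0,"claw":-1},
    {"tx":-1,"ty":7,"tz":2,"ax":0,"ay":0,"az":0,"claw":-1},
    {"tx":-1,"ty":7,"tz":4,"ax":0,"ay":0,"az":0,"claw":-1},
  ],
)

```text
time_s: 8.3
tcp_pos: [0.5766, -0.0283, 0.2228]
eef_rot: [178.7, 0.1, -172.6]
contact_force: [1.3, -3.3, 1.3]
gripper_width: 0.0004
```

Call:
step_arm(
  increments=[
    {"tx":-1,"ty":7,"tz":4,"ax":0,"ay":0,"az":0,"claw":-1},
    {"tx":-1,"ty":7,"tz":3,"ax":0,"ay":0,"az":0,"claw":-1},
  ],
)

```text
time_s: 8.5
tcp_pos: [0.575, -0.0151, 0.2309]
eef_rot: [178.8, 0.2, -172.6]
contact_force: [0.5, -7.0, 6.5]
gripper_width: 0.0004
```

Call:
step_arm(
  increments=[
    {"tx":-1,"ty":8,"tz":-1,"ax":0,"ay":0,"az":0,"claw":-1},
    {"tx":-1,"ty":8,"tz":0,"ax":0,"ay":0,"az":0,"claw":-1},
    {"tx":-1,"ty":8,"tz":1,"ax":0,"ay":0,"az":0,"claw":-1},
  ],
)

```text
time_s: 8.8
tcp_pos: [0.5721, 0.0087, 0.2307]
eef_rot: [178.8, 0.2, -172.7]
contact_force: [0.7, -7.4, 5.1]
gripper_width: 0.0001
```

Call:
step_arm(
  increments=[
    {"tx":-1,"ty":8,"tz":0,"ax":0,"ay":0,"az":0,"claw":-1},
    {"tx":-1,"ty":8,"tz":0,"ax":0,"ay":0,"az":0,"claw":-1},
    {"tx":-1,"ty":8,"tz":0,"ax":0,"ay":0,"az":0,"claw":-1},
  ],
)

```text
time_s: 9.1
tcp_pos: [0.5693, 0.0326, 0.2311]
eef_rot: [178.8, 0.2, -172.6]
contact_force: [0.3, -7.5, 7.1]
gripper_width: 0.0004
```

Run:
```python
from h import *
s=cap('scene'); W=world(s); h=cv2.cvtColor(s['image'],cv2.COLOR_BGR2HSV)
m=((h[...,0]<8)|(h[...,0]>172))&(h[...,1]>160)&(W[...,2]>.12)&(W[...,2]<.27); q=W[m]; q=q[abs(q[:,0]-.57)<.1]
print(len(q),q.mean(0),q.min(0),q.max(0)); st=r.get_state(); print(st['tcp_pos'],st['contact_force'])
a=cv2.resize(s['image'][130:270,230:370],(560,560),interpolation=2)
cv2.imwrite('pics/up.png',a)
```

```text
172 [ 5.92721872e-01 -2.10855065e-04  2.30964818e-01] [ 0.54207209 -0.74849694  0.12212086] [0.65308518 0.07373294 0.2427142 ]
[0.56917115 0.03356098 0.23107454] [ 0.79217306 -5.34281047  5.66235263]
```

View pics/up.png

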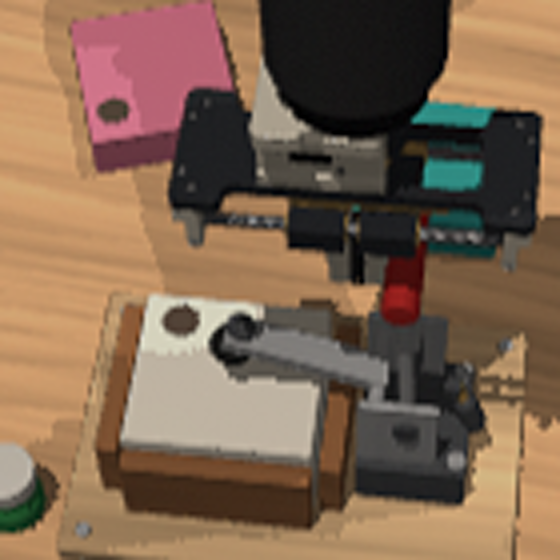

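The lever is upright: the handle is at crop (402,295) with its axis at y≈63 mm, the jaw is coming down, and the mould is still flush. I continue round the arc, tilting the tool with the lever.

Call:
step_arm(
  increments=[
    {"tx":-1.3,"ty":10,"tz":1,"ax":-4.3,"ay":-0.5,"az":0,"claw":-1},
    {"tx":-1.3,"ty":10,"tz":1,"ax":-4.3,"ay":-0.5,"az":0,"claw":-1},
  ],
)

```text
time_s: 9.35
tcp_pos: [0.5669, 0.052, 0.2339]
eef_rot: [-172.4, 0.2, -172.7]
contact_force: [-1.5, -7.5, 9.0]
gripper_width: 0.0006
```

Call:
step_arm(
  increments=[
    {"tx":-1.3,"ty":10,"tz":0,"ax":-4.3,"ay":-0.5,"az":0,"claw":-1},
    {"tx":-1.3,"ty":10,"tz":0,"ax":-4.3,"ay":-0.5,"az":0,"claw":-1},
  ],
)

```text
time_s: 9.55
tcp_pos: [0.5642, 0.0733, 0.234]
eef_rot: [-163.8, 0.1, -172.6]
contact_force: [0.6, -5.5, 6.0]
gripper_width: 0.0005
```

Call:
step_arm(
  increments=[
    {"tx":-1.3,"ty":10,"tz":-1,"ax":-4.3,"ay":-0.5,"az":0,"claw":-1},
    {"tx":-1.3,"ty":10,"tz":-2,"ax":-4.3,"ay":-0.5,"az":0,"claw":-1},
  ],
)

```text
time_s: 9.75
tcp_pos: [0.5615, 0.094, 0.2306]
eef_rot: [-155.2, 0.0, -172.6]
contact_force: [1.0, -2.7, 5.8]
gripper_width: 0.0003
```

Call:
step_arm(
  increments=[
    {"tx":-1.3,"ty":10,"tz":-2,"ax":-4.3,"ay":-0.5,"az":0,"claw":-1},
    {"tx":-1.3,"ty":9,"tz":-3,"ax":-4.3,"ay":-0.5,"az":0,"claw":-1},
  ],
)

```text
time_s: 9.95
tcp_pos: [0.5585, 0.1135, 0.2244]
eef_rot: [-146.6, -0.2, -172.7]
contact_force: [1.2, -1.7, 0.6]
gripper_width: 0.0006
```

Call:
step_arm(
  increments=[
    {"tx":-1.2,"ty":9,"tz":-4,"ax":-4.3,"ay":-0.5,"az":0,"claw":-1},
    {"tx":-1.2,"ty":9,"tz":-5,"ax":-4.3,"ay":-0.5,"az":0,"claw":-1},
  ],
)

```text
time_s: 10.15
tcp_pos: [0.5556, 0.1315, 0.2146]
eef_rot: [-137.9, -0.3, -172.7]
contact_force: [0.1, -0.5, -0.3]
gripper_width: 0.0004
```

Call:
step_arm(
  increments=[
    {"tx":-1,"ty":8,"tz":-5,"ax":-4,"ay":-0.5,"az":0,"claw":-1},
    {"tx":-1,"ty":7,"tz":-5,"ax":-4,"ay":-0.5,"az":0,"claw":-1},
  ],
)

```text
time_s: 10.35
tcp_pos: [0.5535, 0.1465, 0.2042]
eef_rot: [-129.9, -0.4, -172.8]
contact_force: [1.1, 0.3, 1.0]
gripper_width: 0.0005
```

Run:
```python
from h import *
s=cap('scene'); W=world(s); h=cv2.cvtColor(s['image'],cv2.COLOR_BGR2HSV)
m=((h[...,0]<8)|(h[...,0]>172))&(h[...,1]>160)&(W[...,2]>.12)&(W[...,2]<.27); q=W[m]; q=q[(abs(q[:,0]-.57)<.1)&(abs(q[:,1])<.25)]
print(len(q),q.mean(0),q.min(0),q.max(0)); st=r.get_state(); print(st['tcp_pos'],st['contact_force'])
a=cv2.resize(s['image'][130:270,230:390],(640,560),interpolation=2)
cv2.imwrite('pics/over.png',a)
```

```text
149 [0.57892382 0.16997252 0.1869431 ] [0.55022056 0.15798811 0.17636873] [0.59689687 0.18134912 0.19331896]
[0.5531727  0.14735827 0.20203023] [ 1.1223513   2.21943371 -1.78401437]
```

View pics/over.png

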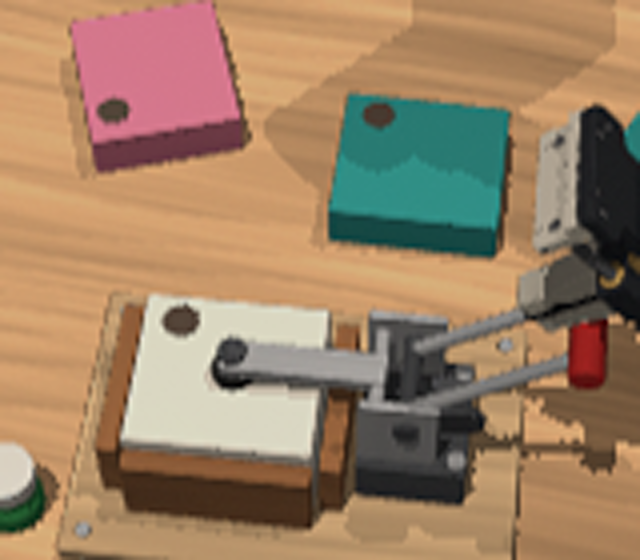

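The lever is over: handle axis ≈(168,183) in y,z against (167,181) expected when locked. The jaw is flat on the mould. I withdraw backwards and up.

Call:
step_arm(
  increments=[
    {"tx":0.5,"ty":-4,"tz":5,"ax":0,"ay":0,"az":0,"claw":-1},
    {"tx":1,"ty":-6,"tz":8,"ax":0,"ay":0,"az":0,"claw":-1},
    {"tx":1,"ty":-6,"tz":12,"ax":0,"ay":0,"az":0,"claw":-1},
    {"tx":0,"ty":0,"tz":25,"ax":0,"ay":0,"az":0,"claw":-1},
    {"tx":0,"ty":0,"tz":35,"ax":0,"ay":0,"az":0,"claw":-1},
    {"tx":0,"ty":0,"tz":35,"ax":0,"ay":0,"az":0,"claw":-1},
    {"tx":0,"ty":0,"tz":20,"ax":0,"ay":0,"az":0,"claw":-1},
    {"tx":0,"ty":0,"tz":0,"ax":0,"ay":0,"az":0,"claw":-1},
    {"tx":0,"ty":0,"tz":0,"ax":0,"ay":0,"az":0,"claw":-1},
  ],
)

```text
time_s: 11.3
tcp_pos: [0.556, 0.128, 0.3459]
eef_rot: [-130.2, -0.3, -172.9]
contact_force: [0.4, 0.6, -0.6]
gripper_width: 0.0009
```

Run:
```python
from h import *
s=cap('scene'); W=world(s); h=cv2.cvtColor(s['image'],cv2.COLOR_BGR2HSV)
m=((h[...,0]<8)|(h[...,0]>172))&(h[...,1]>160)&(W[...,2]>.12)&(W[...,2]<.27); q=W[m]; q=q[(abs(q[:,0]-.57)<.1)&(abs(q[:,1])<.25)]
print(len(q),q.mean(0),q.min(0),q.max(0)); st=r.get_state(); print(st['tcp_pos'],st['contact_force'])
m=(W[...,2]>.080)&(W[...,2]<.096)&(h[...,1]<70)&(h[...,2]>120); m[:195]=0;m[270:]=0;m[:,:240]=0;m[:,:]&=(np.arange(640)<315)
print(cv2.minAreaRect((W[m][:,:2]*1000).astype(np.float32)), np.median(W[m][:,2]))
cv2.imwrite('pics/end.png',s['image'])
```

```text
284 [0.55966641 0.16732154 0.1876707 ] [0.51443307 0.15282953 0.17306889] [0.59636685 0.18140225 0.19601415]
[0.55593675 0.12806911 0.34497087] [-0.86332093  0.0754817  -0.06810906]
((582.5989990234375, -48.64728546142578), (111.77421569824219, 119.7234115600586), 7.706646919250488) 0.08713294986805115
```

View pics/end.png

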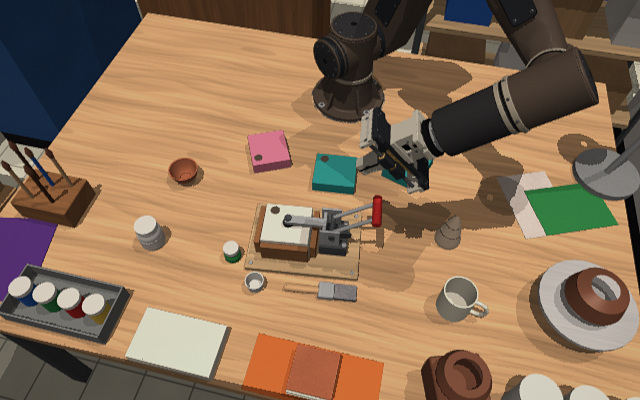

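The lever is locked, with the red handle at (377,212). The mould is home at (287,232), the arm is clear, and no bystander has shifted. I'm handing in.

```bash
python3 -c "
from plant import r
print(r.close_job())"
```

```text
the job is handed in; nothing more can be done
None
```

The mould half is home against the stop and the clamp lever is over in its locked position. I handed the job in at about 11.4 s, and the hand-in reports no verdict.

**What I did:** With the gripper shut, I pushed the off-white upper half about 39 mm along its guides. It stopped at the wooden stop: the arm stayed at x 0.5098 while the force rose to 18 N. I then pushed the red handle over from the mould side, tilting the tool with the lever. The force peaked at about 7.5 N sideways near upright and fell to about zero past the dead point. The arm then withdrew upwards.

**Last checks:**
- **Mould:** Its top is at z 87 mm and its size and angle match the jig. The scene camera puts it about 3 mm past home, which is within the few millimetres of bias I saw from that camera. I trusted the contact with the stop instead.
- **Lever:** After I let go, the handle stayed at y 167 mm and about z 184 mm (181 expected when locked), with the jaw flat on the mould. I could not read the joint angle directly.
- **Robot and bystanders:** The contact force is about zero. The bystanders look unmoved in the last picture, but I did not measure them.

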